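Lock the can crusher with its pin, by feel

ROBOT

A 6-joint arm with a two-finger parallel gripper is mounted at the origin on the work surface. World frame = base frame: x ahead of the robot, y to its left, z up, the work surface at z = 0. Lengths are in m, angles in rad, forces in N, time in s.
With the tool pointing down it reaches from about 0.425 to 0.95 m from the base axis. Payload 3.5 kg.
Tool frame: the origin (TCP) lies at the very end of the fingers, on their centre line; the grasp point (between the pads) lies 19 mm behind it; z points along the fingers, y is the line along which they close (so a half turn about z gives the same grasp; the last joint's range is limited). The gripper opens to 85 mm and grips with 20 to 120 N. Pads are 22 mm wide; open, the fingers measure 114 mm over their backs; the gripper's body (76 mm by 85 mm) begins 54 mm behind the grasp point. The pads swing forward as they close: fully open they stand 13 mm farther back than shut.
Start: joints at [-1.31, 0.286, 1.577, -0, 1.279, -0.15], TCP at [0.27, -0.619, 0.231] pointing down, gripper open.
Joint ranges: [-2.77, 2.77], [-0.9, 2.22], [0.21, 2.48], [-1.53, 4.67], [0.24, 2.81], [-2.84, 2.84]. Speed limits (rad/s): [2.79, 2.79, 3.14, 3.14, 3.14, 3.14].

INTERFACE

Orientations are given as a unit quaternion [x, y, z, w].
In Python, from plant import ctrl gives the robot as it stands.
- The arm moves only by the tool carry_out, never from a script. Its argument "deltas" is one flat list of numbers, 6 for each row, row after row: the shift along the tool's x, y, z in m, then the turn, a rotation vector about the tool's x, y, z in rad. A call has 1 to 5 rows; each row is the pose to reach, as a shift and turn from the pose commanded when the call began, along the tool's axes at that moment; what a row does not reach only later rows make up. A row lasts 1/8 s, in which the tool goes at most 62.5 mm and 10.7 degrees, less where a joint would pass 70% of its speed; a pose out of reach is approached as far as the arm can. A call with a gripper value outside its range is refused whole. "grip" is the opening in per cent of the stroke, from 0 (shut) to 100 (fully open), set as the call begins (left out, the last holds). The fingers move at their own pace and stop on an object; "grip_force" is the grip in N (left out, the last holds). Time passes only in rows, so rows that repeat a pose let the fingers close. It gives the time, the measured TCP pose, the force, the opening and the grip force at its end, in the units of the state.
- ctrl.get_state(): the state, without advancing time (a new reading comes with each control period).
- ctrl.read_camera(name): name is "side" or "top"; returns (picture, depth): 384x512x3 uint8, red, green, blue; 384x512 float32, m along the optical axis (not along the pixel's ray), 0 where there is no reading.
- ctrl.camera_model(name): a dict with "intrinsics" (3x3 intrinsics, pixels), "extrinsics" (4x4, takes a point from world to camera coordinates). Camera axes: x right, y down, z forward; pixel columns grow to the right and rows downward; lengths in m; the calibration is good to about 2 mm. A picture is of the moment at which its call begins. camera_model takes no time and is no camera call.
- ctrl.sign_off(): hands the job in; it is judged then, once.
Trained networks look in the newest picture that a camera, given by its name, has taken for a name from the list of things; names that differ only in an ending like _2 or _b are one class to them, and where a whole thing is asked for, a point or a joint stands for the part that bears it (a point fixed in the world has none). Each returns a list of dicts, best first, with "score" (0 to 1); they miss things now and then, are a little off and sometimes report something else, mostly with a low value. They report only what shows in the picture. A call takes as long as a camera call. They do not tell look-alikes from the thing itself.
- ctrl.find_in(camera, query): "uv" ([column, row] in pixels, amid what is visible of it).
The state is a dict: "time": time; "qpos": joint angles; "dq": joint speeds; "joint_efforts": joint torques, N m; "eef_pos": TCP position; "tcp_rot": TCP orientation; "contact_force": force on the tool from outside, world axes, zero at the start; "wrist_torque": the same for the moment, N m; "opening": opening from 0.0 (shut) to 1.0 (fully open); "finger_force": force on a finger pad.
Only numpy, scipy, OpenCV 4.12 (cv2) and the standard library are available. Lean on these libraries where they do the work, as an engineer would, in place of code of your own. Each camera call takes 0.05 s, during which the arm holds its last target. There are 200 camera calls.

TASK

Lock the can crusher: pick up the lock pin standing on the board, reach its prong level under the lip on the crusher's front (robot) side, and sweep it gently along the hidden sprung plate until you feel the keeper slot. Push the pin fully home, so that its upright grip comes up to the lip, and leave it standing upright on the board there. Never press hard on the crusher (keep well under 25 N), and leave the other things where they are.

Things in the scene. Friction and masses are not known exactly. Their poses are not given: they have to be found in the camera images.
- pin_center (a point): Lock pin: loose grey plastic upright bar, 26 (its x) by 22 (y) by 90 mm tall, about 0.18 kg, standing on the board; grip it across y in its upper half. One round steel prong, 10 mm thick, round-ended, sticks out level 45 mm from its +x face, axis 30 mm above its underside. This point: the bar's centre, 45 mm above its underside; z up.
- prong_tip (a point): The end of the pin's prong: 58 mm along the pin's +x from the bar's centre line, 30 mm above the bar's underside. Axes as the pin's.
- crusher_lip (a point): Middle of the crusher's front lip, on its front edge line, 30 mm above the board. +x points into the crusher, away from the robot; y along the lip; z up. The lip is the front edge of the foot's top plate (46 to 60 mm above the board). Under it is a window, y -50 to +50 mm, 8 to 46 mm above the board, ended by solid cheeks flush with the lip.
- keeper_face (a point): Middle of the window at rest depth of the keeper plate's face: 20 mm behind the lip, 30 mm above the board, axes as the lip's. The hidden flat plate closes the window; it is 10 mm thick and sprung: yields along +x at about 1.5 N/mm (0.75 N preload) for 6 mm, then stops hard. Free space behind it up to 62 mm behind the lip.
- crusher: Can crusher, fixed to the board: aluminium foot 150 (x) by 190 (y) by 60 mm high, with can trough, ram and lever on the rear half, up to 155 mm high. Origin: centre of its underside, 75 mm behind the lip. The keeper slot in its hidden plate is 14 mm wide in y, 20 to 42 mm above the board, its middle anywhere within 28 mm either side of the window's middle: not shown, to be felt.
- doorstop_center (a point): Bystander: rubber-tipped steel door stop, a loose upright stub 44 mm across the foot and 75 mm tall; its centre.
- can_center (a point): Bystander: a crushed aluminium can, loose disc 66 mm across, 28 mm high; its centre.
- beer_center (a point): Bystander: empty amber glass beer bottle, standing loose, 62 mm across, 228 mm tall; point 110 mm above its foot.
- sieve_center (a point): Bystander: white plastic sieve, loose bowl 160 mm across and 55 mm high with a flat handle to 185 mm along its +x; point on the bowl's axis at half height.
- detergent_center (a point): Bystander: white plastic bottle, 72 mm across, 220 mm tall, loose; its centre.
- jar_center (a point): Bystander: glass jar, 70 mm across, 100 mm tall, loose; its centre.
- pin: The same lock pin, with its origin at the centre of its bar's underside, axes as above. Fully home: prong through the slot, the bar's +x face at the lip, so the tip is 45 mm behind the lip.
Things that resemble listed ones, but are neither listed nor needed, are in the scene too. Leave any purple or red look-alike of the pin alone.

How it is judged:
At the end, for the whole second after the job is handed in: The prong is through the keeper slot with its tip at least 40 mm behind the lip (the bar within 5 mm of the lip), within the window and at its standing height to 6 mm, the pin upright to 0.1 rad, square to the lip to 0.2 rad, standing on the board and at rest (x of prong_tip in the frame of crusher_lip above 0.04 m and y of prong_tip in the frame of crusher_lip between -0.045 and 0.045 m and z of prong_tip in the frame of crusher_lip between -0.006 and 0.006 m and height (world z) of pin_center below 0.049 m and angle between pin_center's own z axis and vertical below 0.1 rad and angle between the x axis of pin_center and the x axis of crusher_lip, either way round below 0.2 rad and linear speed of pin below 0.02 m/s); the robot touches nothing.
It fails at once if the pin pressed on the crusher with more than 25 N (contact force between pin and crusher above 25 N).
It fails at once if the arm or fingers pressed on the crusher with more than 25 N (contact force between any of the arm, the fingers and crusher above 25 N).
It fails at once if a bystander moved more than 20 mm (distance of any of doorstop_center, can_center, beer_center, sieve_center, detergent_center, jar_center from where it was at the start of the episode above 0.02 m).
It also fails if it takes over 64 s, if anything falls off the work surface, if the arm or the gripper's body presses on something with over 40 N, if the wrist force passes 120 N, or if a joint passes its speed limit or range.

## Working session

There is one attempt and no reset: what is moved stays moved. The work goes in short steps, Python scripts to look and compute and a tool call to move; the robot and the scene stay as the last step left them, time stands still between calls to the robot, and variables do not carry over. Pictures are saved under pics/ and viewed, at most 10 in all, crops included, and the job is handed in when it is done.

Besides the shell and the picture viewer there is one more tool, called after "Call:" as a command line: name --argument value ..., lists and objects as JSON in quotes. carry_out: Moves the arm, as the interface text tells. Its arguments: {"type":"object","properties":{"deltas":{"type":"array"},"grip":{"type":"number"},"grip_force":{"type":"number"}},"required":["deltas"]}

```bash
mkdir -p pics
cat > h.py <<'E'
import numpy as np, cv2
from plant import ctrl
def cam(n):
    m=ctrl.camera_model(n); return np.array(m["intrinsics"]),np.array(m["extrinsics"])
def world(n,u,v,d):
    K,E=cam(n); u,v,d=[np.asarray(a,float) for a in (u,v,d)]
    p=np.stack([(u-K[0,2])/K[0,0]*d,(v-K[1,2])/K[1,1]*d,d,np.ones_like(d)],-1)
    return (p@np.linalg.inv(E).T)[...,:3]
def cloud(n,D):
    v,u=np.mgrid[:D.shape[0],:D.shape[1]]; return world(n,u,v,D)
E
python3 - <<'E'
from h import *
for n in ("top","side"):
    P,D=ctrl.read_camera(n); np.savez(n,P=P,D=D)
    cv2.imwrite(f"pics/{n}0.png",cv2.resize(P[...,::-1],(800,600)))
    C=cloud(n,D)
    for q in ("pin_center","prong_tip","crusher_lip","crusher","doorstop_center","can_center","beer_center","sieve_center","detergent_center","jar_center"):
        for r in ctrl.find_in(n,q)[:4]:
            u,v=[int(round(a)) for a in r["uv"]]; print(n,q,(u,v),round(r["score"],2),C[v,u].round(3))
s=ctrl.get_state();print(s)
E
```

```text
top pin_center (204, 259) 0.7 [0.334 0.141 0.089]
top pin_center (155, 254) 0.49 [0.347 0.303 0.066]
top pin_center (157, 205) 0.41 [0.505 0.294 0.088]
top prong_tip (207, 256) 0.62 [0.343 0.132 0.085]
top prong_tip (318, 223) 0.62 [ 0.449 -0.226  0.075]
top prong_tip (155, 252) 0.57 [0.353 0.303 0.064]
top prong_tip (178, 228) 0.56 [0.43  0.238 0.019]
top crusher_lip (223, 146) 0.95 [0.7   0.085 0.073]
top crusher (221, 150) 0.68 [0.683 0.09  0.097]
top doorstop_center (316, 224) 0.68 [ 0.446 -0.221  0.066]
top can_center (259, 228) 0.8 [ 0.431 -0.035  0.029]
top can_center (177, 226) 0.6 [0.437 0.235 0.053]
top beer_center (123, 148) 0.62 [0.677 0.386 0.157]
top sieve_center (384, 154) 0.65 [ 0.687 -0.466  0.011]
top sieve_center (178, 229) 0.5 [0.427 0.238 0.018]
top detergent_center (156, 127) 0.9 [0.743 0.286 0.158]
top jar_center (336, 133) 0.79 [ 0.74  -0.281  0.102]
side pin_center (196, 156) 0.84 [0.423 0.24  0.048]
side pin_center (168, 148) 0.77 [0.338 0.306 0.05 ]
side pin_center (167, 180) 0.61 [0.33  0.131 0.038]
side pin_center (221, 147) 0.48 [0.51  0.288 0.046]
side 
[... 523 characters left out ...]
'time': 1.1, 'qpos': array([-1.30999761e+00,  2.86291996e-01,  1.57671785e+00,  3.05316845e-05,
        1.27861690e+00, -1.49978101e-01]), 'dq': array([ 0.00068378,  0.00068193, -0.0006788 , -0.00063392, -0.00134277,
       -0.00022016]), 'joint_efforts': array([ 3.75203481e-04, -4.05973148e+01, -2.92942125e+01, -8.16614147e-05,
        5.77188985e-04,  7.87205096e-06]), 'eef_pos': array([ 0.26958312, -0.6188026 ,  0.23132053]), 'tcp_rot': array([ 9.78982740e-01,  2.03943116e-01,  1.36523036e-05, -1.78293741e-05]), 'contact_force': array([-0.50733314,  1.19936535,  0.22093137]), 'wrist_torque': array([ 0.03363617,  0.00551238, -0.0354463 ]), 'finger_force': 0.0, 'opening': 1.000529435374622}
```

View pics/top0.png

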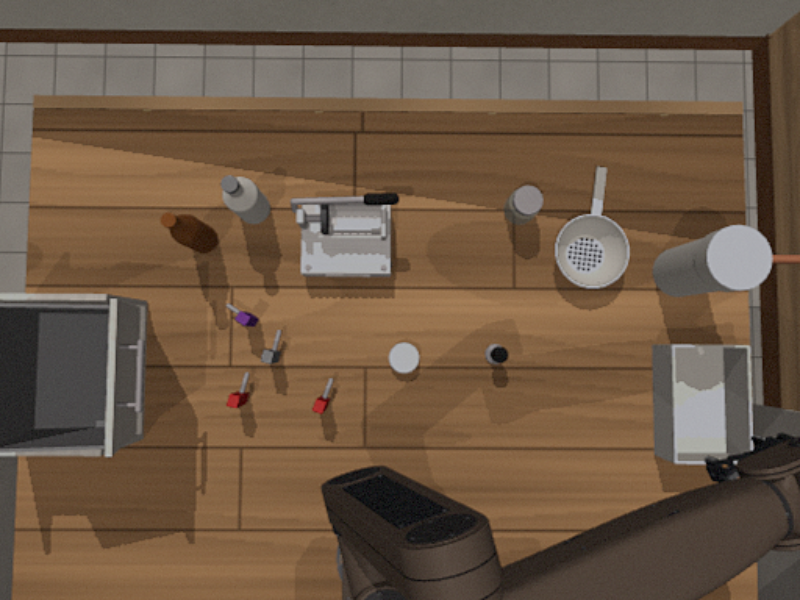

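View pics/side0.png

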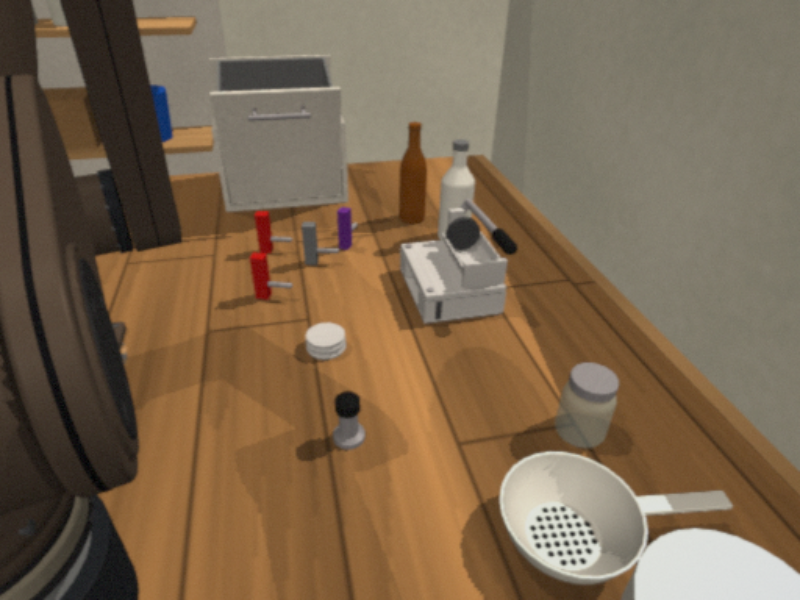

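Top view (800×600 pixels): the candidates are the grey pin (270,355), red ones (238,399) and (321,404), and a purple one (246,319). The grey one fits, since the pin is described as grey plastic with a steel prong. The crusher is at (345,240) with its lip along row ~275. I'll confirm the pin in an enlarged crop and measure it.

Run:
```python
from h import *
t=np.load("top.npz");P,D=t["P"],t["D"];C=cloud("top",D)
s=np.load("side.npz");Cs=cloud("side",s["D"])
a=cv2.resize(P[205:260,145:220,::-1],(525,385),interpolation=cv2.INTER_CUBIC)
b=cv2.resize(s["P"][130:200,150:240,::-1],(495,385),interpolation=cv2.INTER_CUBIC)[:,:270]
cv2.imwrite("pics/crop.png",np.hstack([a,b]))
for n,c,im in(("top",C,P),("side",Cs,s["P"])):
    box=(abs(c[...,0]-.44)<.075)&(abs(c[...,1]-.24)<.05)
    sat=im.max(-1).astype(int)-im.min(-1)
    for lo,hi in((.08,.1),(.04,.08),(.02,.04)):
        m=box&(c[...,2]>lo)&(c[...,2]<hi)&(sat<35)
        q=c[m]; print(n,lo,len(q), q.mean(0).round(4) if len(q) else "", q.min(0).round(3),q.max(0).round(3)) if len(q) else print(n,lo,0)
        if n=="top" and len(q)<60: print(np.c_[np.argwhere(m)[:,::-1],q.round(3)])
    # crusher top plate
    m=(abs(c[...,0]-.67)<.1)&(abs(c[...,1]-.09)<.13)&(abs(c[...,2]-.06)<.006)
    q=c[m]; ff=[]
    if n=="top":
        r=cv2.minAreaRect(q[:,:2].astype(np.float32));print("rect",r,q[:,2].mean())
    for y in np.arange(0.0,.2,.01):
        k=q[abs(q[:,1]-y)<.005]
        if len(k)>2: ff.append((y,k[:,0].min()))
    ff=np.array(ff); print(n,ff.round(4).tolist(),q.min(0).round(4),q.max(0).round(4))
    print(np.polyfit(ff[2:-2,0],ff[2:-2,1],1))
```

```text
top 0.08 59 [0.4337 0.2478 0.0904] [0.419 0.235 0.083] [0.505 0.289 0.097]
[[1.59e+02 2.05e+02 5.05e-01 2.89e-01 8.30e-02]
 [1.69e+02 2.24e+02 4.44e-01 2.54e-01 9.20e-02]
 [1.70e+02 2.24e+02 4.44e-01 2.51e-01 8.90e-02]
 [1.71e+02 2.24e+02 4.44e-01 2.48e-01 9.20e-02]
 [1.72e+02 2.24e+02 4.44e-01 2.44e-01 9.20e-02]
 [1.73e+02 2.24e+02 4.44e-01 2.42e-01 8.70e-02]
 [1.69e+02 2.25e+02 4.41e-01 2.54e-01 9.20e-02]
 [1.70e+02 2.25e+02 4.41e-01 2.50e-01 9.30e-02]
 [1.71e+02 2.25e+02 4.41e-01 2.48e-01 9.00e-02]
 [1.72e+02 2.25e+02 4.41e-01 2.44e-01 9.30e-02]
 [1.73e+02 2.25e+02 4.41e-01 2.41e-01 9.40e-02]
 [1.74e+02 2.25e+02 4.41e-01 2.38e-01 9.10e-02]
 [1.75e+02 2.25e+02 4.41e-01 2.35e-01 9.10e-02]
 [1.68e+02 2.26e+02 4.38e-01 2.58e-01 8.90e-02]
 [1.69e+02 2.26e+02 4.38e-01 2.55e-01 8.80e-02]
 [1.70e+02 2.26e+02 4.38e-01 2.51e-01 8.90e-02]
 [1.71e+02 2.26e+02 4.38e-01 2.48e-01 8.70e-02]
 [1.72e+02 2.26e+02 4.38e-01 2.44e-01 9.20e-02]
 [1.73e+02 2.26e+02 4.38e-01 2.42e-01 8.90e-02]
 [1.74e+02 2.26e+02 4.38e-01 2.39e-01 8.50e-02]
 [1.75e+02 2.26e+02 4.38e-01 2.36e-01 8.30e-02]
 [1.68e+02 2.27e+
[... 5923 characters left out ...]
083 -0.0036  0.054 ] [0.754  0.1864 0.066 ]
[-0.0061635   0.60949218]
side 0.08 43 [0.4292 0.2427 0.0867] [0.417 0.235 0.08 ] [0.443 0.256 0.091]
side 0.04 93 [0.43   0.2393 0.0602] [0.417 0.232 0.04 ] [0.443 0.254 0.08 ]
side 0.02 87 [0.4462 0.2382 0.0303] [0.418 0.23  0.02 ] [0.493 0.29  0.039]
side [[0.0, 0.6041], [0.01, 0.6037], [0.02, 0.6041], [0.03, 0.6038], [0.04, 0.6041], [0.05, 0.6051], [0.06, 0.6045], [0.07, 0.604], [0.08, 0.6037], [0.09, 0.6034], [0.1, 0.6042], [0.11, 0.604], [0.12, 0.6047], [0.13, 0.6039], [0.14, 0.6039], [0.15, 0.6039], [0.16, 0.6052], [0.17, 0.6037], [0.18, 0.6038], [0.19, 0.6571]] [ 0.6034 -0.0057  0.0542] [0.7527 0.1871 0.066 ]
[7.93162987e-06 6.04143818e-01]
```

View pics/crop.png

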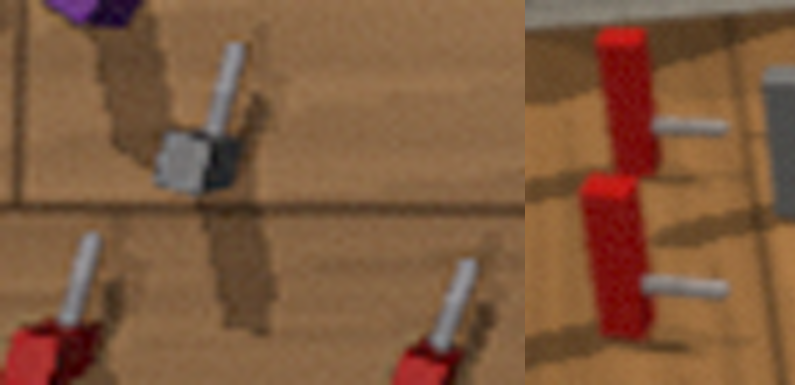

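The crop confirms the grey pin: grey bar with a steel prong at crop (190,165), original pixel (172,228). Its bar centre is about (0.432, 0.247) with yaw ≈ -0.21, and the top sits at 0.09 as described. The crusher lip is at x≈0.606, centred at y≈0.091, with yaw ≈ 0.

```bash
cat > go.py <<'E'
import sys
from h import *
from scipy.spatial.transform import Rotation as R
s=ctrl.get_state(); x,y,z,yaw=map(float,sys.argv[1:5])
r=R.from_quat(s["tcp_rot"]); T=R.from_euler("z",yaw)*R.from_euler("x",np.pi)
print("shift",r.inv().apply(np.array([x,y,z])-s["eef_pos"]).round(4),"turn",(r.inv()*T).as_rotvec().round(3),"pos",s["eef_pos"].round(4),"yaw",round(2*np.arctan2(s["tcp_rot"][1],s["tcp_rot"][0]),4),"F",s["contact_force"].round(2),"t",s["time"],"q",s["qpos"].round(2))
E
python3 go.py .5 -.15 .23 -.21
```

```text
shift [ 0.3984 -0.3378  0.0013] turn [-0.    -0.     0.621] pos [ 0.2696 -0.6188  0.2313] yaw 0.4108 F [-0.51  1.2   0.22] t 1.1 q [-1.31  0.29  1.58  0.    1.28 -0.15]
```

Call:
carry_out --deltas '[0.4, -0.338, 0, 0, 0, 0.62, 0.4, -0.338, 0, 0, 0, 0.62, 0.4, -0.338, 0, 0, 0, 0.62, 0.4, -0.338, 0, 0, 0, 0.62, 0.4, -0.338, 0, 0, 0, 0.62]' --grip 100

```text
time: 1.72
eef_pos: [0.4085, -0.3368, 0.2317]
tcp_rot: [0.994, -0.105, 0.0, 0.0]
contact_force: [0.4, 0.2, -0.7]
opening: 1.001
finger_force: 0.0
```

```bash
python3 go.py .5 -.1 .23 -.21
```

```text
shift [ 0.0401 -0.2507  0.0016] turn [ 0.    -0.001  0.   ] pos [ 0.4085 -0.3368  0.2317] yaw -0.21 F [ 0.39  0.16 -0.68] t 1.725 q [-0.88 -0.04  1.93  0.    1.25  0.9 ]
```

Call:
carry_out --deltas '[0.04, -0.25, 0, 0, 0, 0, 0.04, -0.25, 0, 0, 0, 0, 0.04, -0.25, 0, 0, 0, 0, 0.04, -0.25, 0, 0, 0, 0, -0.098, -0.576, 0, 0, 0, 0]'

```text
time: 2.35
eef_pos: [0.4873, -0.042, 0.2319]
tcp_rot: [0.995, -0.104, 0.001, -0.0]
contact_force: [0.9, 0.5, -0.2]
opening: 0.994
finger_force: 0.0
```

```bash
python3 go.py .432 .247 .16 -.21
```

```text
shift [-0.1141 -0.2712  0.0718] turn [-0.    -0.002  0.001] pos [ 0.4873 -0.042   0.2319] yaw -0.2088 F [ 0.92  0.47 -0.21] t 2.35 q [-0.29 -0.13  2.02  0.    1.25  1.49]
```

Call:
carry_out --deltas '[-0.114, -0.271, 0.072, 0, 0, 0, -0.114, -0.271, 0.072, 0, 0, 0, -0.114, -0.271, 0.072, 0, 0, 0, -0.114, -0.271, 0.072, 0, 0, 0, -0.114, -0.271, 0.072, 0, 0, 0]'

```text
time: 2.98
eef_pos: [0.4302, 0.247, 0.1592]
tcp_rot: [0.995, -0.104, 0.0, -0.0]
contact_force: [0.8, -0.9, -0.2]
opening: 1.002
finger_force: 0.0
```

```bash
python3 - <<'E'
from h import *
P,D=ctrl.read_camera("side"); C=cloud("side",D)
b=cv2.resize(P[120:210,150:260,::-1],(660,540),interpolation=cv2.INTER_CUBIC); cv2.imwrite("pics/s2.png",b)
E
python3 go.py .432 .247 .05 -.21
```

```text
shift [0.0053 0.0033 0.1074] turn [-0.003  0.004  0.004] pos [0.4278 0.2509 0.1575] yaw -0.2056 F [-2.77  1.35 -0.51] t 3.025 q [ 0.32 -0.04  2.07  0.    1.11  2.1 ]
```

View pics/s2.png

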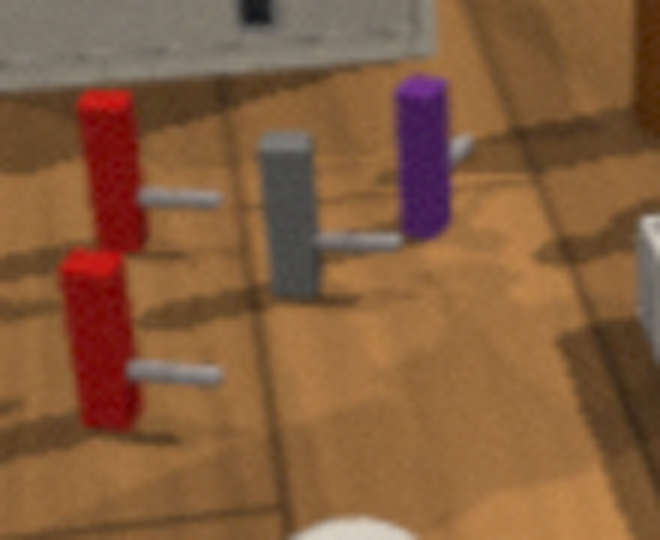

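The grey pin stands alone and clear at crop (290,215). The gripper is just above the crop. Now I'll descend part way, settle and check.

Call:
carry_out --deltas '[0, 0, 0.04, 0, 0, 0, 0, 0, 0.04, 0, 0, 0, 0, 0, 0.04, 0, 0, 0]'

```text
time: 3.4
eef_pos: [0.4316, 0.2448, 0.1204]
tcp_rot: [0.995, -0.105, 0.001, -0.0]
contact_force: [0.4, 0.3, 0.1]
opening: 1.001
finger_force: 0.0
```

```bash
python3 go.py .432 .2465 .05 -.21
```

```text
shift [-0.     -0.0017  0.0704] turn [-0.001 -0.001  0.   ] pos [0.4316 0.2448 0.1204] yaw -0.2098 F [0.43 0.34 0.09] t 3.4 q [0.31 0.01 2.1  0.   1.03 2.09]
```

Call:
carry_out --deltas '[0, -0.0015, 0.05, 0, 0, 0, 0, -0.0015, 0.07, 0, 0, 0, 0, -0.0015, 0.07, 0, 0, 0, 0, -0.0015, 0.07, 0, 0, 0]'

```text
time: 3.9
eef_pos: [0.4331, 0.2466, 0.0515]
tcp_rot: [0.994, -0.105, 0.002, -0.001]
contact_force: [-0.3, -0.7, 0.2]
opening: 0.997
finger_force: 0.0
```

Call:
carry_out --deltas '[0, 0, 0, 0, 0, 0, 0, 0, 0, 0, 0, 0, 0, 0, 0, 0, 0, 0, 0, 0, 0, 0, 0, 0, 0, 0, 0, 0, 0, 0]' --grip 0 --grip_force 60

```text
time: 4.53
eef_pos: [0.4314, 0.2464, 0.0496]
tcp_rot: [0.995, -0.104, 0.0, 0.0]
contact_force: [0.1, -0.7, 3.0]
opening: 0.25
finger_force: 60.5
```

Call:
carry_out --deltas '[0, 0, 0, 0, 0, 0, 0, 0, 0, 0, 0, 0, 0, 0, 0, 0, 0, 0]'

```text
time: 4.9
eef_pos: [0.4314, 0.2463, 0.0496]
tcp_rot: [0.995, -0.104, 0.0, 0.0]
contact_force: [-0.7, -1.6, 4.5]
opening: 0.247
finger_force: 60.9
```

Gripped: the opening of 0.247 is about 21–22 mm. Lifting and carrying it to the front of the window's +y end.

Call:
carry_out --deltas '[0, 0, -0.04, 0, 0, 0, 0, 0, -0.04, 0, 0, 0, 0.119, 0.097, -0.04, 0, 0, -0.209, 0.119, 0.097, -0.04, 0, 0, -0.209, 0.119, 0.097, -0.04, 0, 0, -0.209]'

```text
time: 5.52
eef_pos: [0.528, 0.1247, 0.0876]
tcp_rot: [1.0, -0.001, -0.001, 0.0]
contact_force: [0.4, 0.1, -1.4]
opening: 0.246
finger_force: 60.2
```

Call:
carry_out --deltas '[0, 0, 0, 0, 0, 0, 0, 0, 0, 0, 0, 0, 0, 0, 0, 0, 0, 0]'

```text
time: 5.9
eef_pos: [0.5262, 0.1277, 0.0884]
tcp_rot: [1.0, 0.001, -0.001, -0.0]
contact_force: [-0.7, 0.2, -1.1]
opening: 0.252
finger_force: 60.2
```

```bash
python3 go.py .528 .127 .053 0
python3 - <<'E'
from h import *
P,D=ctrl.read_camera("side"); 
cv2.imwrite("pics/s3.png",cv2.resize(P[110:230,190:350,::-1],(800,600),interpolation=cv2.INTER_CUBIC))
C=cloud("side",D); sat=P.max(-1).astype(int)-P.min(-1)
m=(abs(C[...,0]-.57)<.035)&(C[...,2]>.03)&(C[...,2]<.12)&(abs(C[...,1]-.125)<.03)&(sat<40)
q=C[m]; 
for x in np.arange(.535,.605,.005):
    k=q[abs(q[:,0]-x)<.0025]
    if len(k): print(x.round(3),len(k),k.mean(0).round(4),k[:,2].min().round(3),k[:,2].max().round(3))
E
```

```text
shift [0.0018 0.0007 0.0354] turn [-0.     0.002  0.001] pos [0.5262 0.1277 0.0884] yaw 0.0012 F [-0.74  0.16 -1.11] t 5.9 q [0.05 0.16 2.01 0.   0.97 1.62]
0.535 16 [0.5356 0.118  0.0724] 0.042 0.112
0.54 4 [0.5406 0.1252 0.0697] 0.067 0.072
0.545 5 [0.5448 0.1261 0.0702] 0.067 0.073
0.55 6 [0.5503 0.1248 0.0696] 0.066 0.072
0.555 5 [0.5554 0.1254 0.0694] 0.067 0.072
0.56 7 [0.5596 0.1257 0.0705] 0.066 0.073
0.565 6 [0.5646 0.1244 0.0699] 0.065 0.074
0.57 4 [0.5693 0.1263 0.0709] 0.069 0.073
0.575 6 [0.5743 0.1251 0.0701] 0.067 0.073
0.58 3 [0.5789 0.1254 0.0695] 0.067 0.071
```

View pics/s3.png

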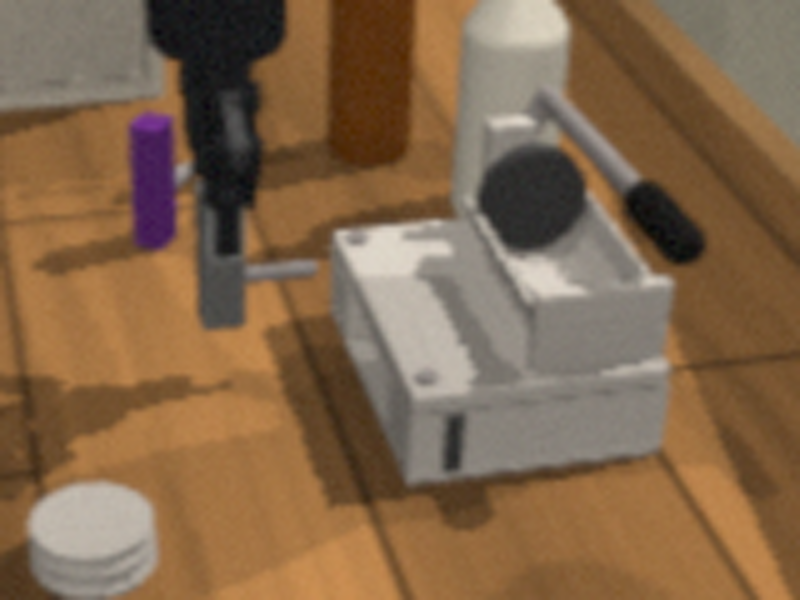

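The pin hangs upright and level in the fingers, with the prong tip at crop (315,268), just in front of the lip. Lowering to about 3 mm above standing height, then easing in.

Call:
carry_out --deltas '[0, 0, 0.036, 0, 0, 0, 0, 0, 0.036, 0, 0, 0, 0.02, 0, 0.036, 0, 0, 0, 0.034, 0, 0.036, 0, 0, 0, 0.034, 0, 0.036, 0, 0, 0]'

```text
time: 6.58
eef_pos: [0.5628, 0.1269, 0.0544]
tcp_rot: [1.0, -0.0, 0.001, -0.0]
contact_force: [-0.7, 0.5, -0.3]
opening: 0.253
finger_force: 60.2
```

Call:
carry_out --deltas '[0.001, 0, 0, 0, 0, 0, 0.002, 0, 0, 0, 0, 0, 0.002, 0, 0, 0, 0, 0]'

```text
time: 6.95
eef_pos: [0.5632, 0.1268, 0.0533]
tcp_rot: [1.0, -0.0, -0.0, -0.0]
contact_force: [-0.2, -0.1, -1.9]
opening: 0.247
finger_force: 60.2
```

Call:
carry_out --deltas '[0.001, 0, 0, 0, 0, 0, 0.002, 0, 0, 0, 0, 0, 0.002, 0, 0, 0, 0, 0]'

```text
time: 7.32
eef_pos: [0.5656, 0.1267, 0.0534]
tcp_rot: [1.0, -0.0, 0.0, 0.0]
contact_force: [1.0, 0.3, -1.5]
opening: 0.252
finger_force: 60.2
```

Call:
carry_out --deltas '[0.001, 0, 0, 0, 0, 0, 0.002, 0, 0, 0, 0, 0, 0.002, 0, 0, 0, 0, 0]'

```text
time: 7.7
eef_pos: [0.5676, 0.1267, 0.0533]
tcp_rot: [1.0, -0.0, 0.0, -0.0]
contact_force: [0.5, -0.1, -1.3]
opening: 0.253
finger_force: 60.2
```

Call:
carry_out --deltas '[0.001, 0, 0, 0, 0, 0, 0.002, 0, 0, 0, 0, 0, 0.002, 0, 0, 0, 0, 0]'

```text
time: 8.07
eef_pos: [0.5692, 0.1268, 0.0532]
tcp_rot: [1.0, -0.0, -0.0, 0.0]
contact_force: [-1.1, -0.1, -0.7]
opening: 0.25
finger_force: 60.2
```

Call:
carry_out --deltas '[0.001, 0, 0, 0, 0, 0, 0.0015, 0, 0, 0, 0, 0, 0.0015, 0, 0, 0, 0, 0]'

```text
time: 8.45
eef_pos: [0.5705, 0.1268, 0.0531]
tcp_rot: [1.0, -0.0, -0.001, -0.0]
contact_force: [-2.7, -1.3, 0.1]
opening: 0.245
finger_force: 60.2
```

Call:
carry_out --deltas '[0.0012, 0, 0, 0, 0, 0, 0.0012, 0.002, 0, 0, 0, 0, 0.0012, 0.004, 0, 0, 0, 0, 0.0012, 0.004, 0, 0, 0, 0]'

```text
time: 8.95
eef_pos: [0.5716, 0.1224, 0.0528]
tcp_rot: [1.0, -0.0, -0.001, 0.0]
contact_force: [-4.5, 0.0, -1.9]
opening: 0.248
finger_force: 60.1
```

Call:
carry_out --deltas '[0, 0.002, 0, 0, 0, 0, 0, 0.004, 0, 0, 0, 0, 0, 0.004, 0, 0, 0, 0]'

```text
time: 9.32
eef_pos: [0.5718, 0.1184, 0.053]
tcp_rot: [1.0, -0.0, -0.001, 0.0]
contact_force: [-4.8, 0.7, -2.9]
opening: 0.251
finger_force: 60.1
```

Call:
carry_out --deltas '[0, 0.002, 0, 0, 0, 0, 0, 0.004, 0, 0, 0, 0, 0, 0.004, 0, 0, 0, 0]'

```text
time: 9.7
eef_pos: [0.5719, 0.1145, 0.0532]
tcp_rot: [1.0, -0.0, -0.0, 0.0]
contact_force: [-4.7, 1.2, -1.9]
opening: 0.252
finger_force: 60.1
```

Call:
carry_out --deltas '[0, 0.002, 0, 0, 0, 0, 0, 0.004, 0, 0, 0, 0, 0, 0.004, 0, 0, 0, 0]'

```text
time: 10.07
eef_pos: [0.572, 0.1105, 0.0532]
tcp_rot: [1.0, -0.0, -0.0, 0.0]
contact_force: [-5.0, 0.6, -1.5]
opening: 0.249
finger_force: 60.1
```

Steady at about 4.8 N with no slot yet, so the sweep continues.

Call:
carry_out --deltas '[0, 0.002, 0, 0, 0, 0, 0, 0.004, 0, 0, 0, 0, 0, 0.004, 0, 0, 0, 0]'

```text
time: 10.45
eef_pos: [0.572, 0.1065, 0.0532]
tcp_rot: [1.0, -0.0, -0.0, 0.0]
contact_force: [-4.9, 0.6, -1.7]
opening: 0.254
finger_force: 60.1
```

Call:
carry_out --deltas '[0, 0.002, 0, 0, 0, 0, 0, 0.004, 0, 0, 0, 0, 0, 0.004, 0, 0, 0, 0]'

```text
time: 10.82
eef_pos: [0.572, 0.1027, 0.0533]
tcp_rot: [1.0, -0.0, -0.0, 0.0]
contact_force: [-4.8, 0.3, -1.1]
opening: 0.25
finger_force: 60.1
```

Call:
carry_out --deltas '[0, 0.002, 0, 0, 0, 0, 0, 0.004, 0, 0, 0, 0, 0, 0.004, 0, 0, 0, 0]'

```text
time: 11.2
eef_pos: [0.5721, 0.0986, 0.0533]
tcp_rot: [1.0, -0.0, -0.0, 0.0]
contact_force: [-4.3, 0.6, -2.0]
opening: 0.251
finger_force: 60.1
```

Call:
carry_out --deltas '[0, 0.002, 0, 0, 0, 0, 0, 0.004, 0, 0, 0, 0, 0, 0.004, 0, 0, 0, 0]'

```text
time: 11.58
eef_pos: [0.5721, 0.0946, 0.0533]
tcp_rot: [1.0, -0.0, -0.0, 0.0]
contact_force: [-4.8, -0.3, -2.0]
opening: 0.252
finger_force: 60.1
```

Call:
carry_out --deltas '[0, 0.002, 0, 0, 0, 0, 0, 0.004, 0, 0, 0, 0, 0, 0.004, 0, 0, 0, 0]'

```text
time: 11.95
eef_pos: [0.5725, 0.0896, 0.0534]
tcp_rot: [1.0, -0.0, 0.0, 0.001]
contact_force: [-5.1, -3.7, -1.3]
opening: 0.249
finger_force: 60.1
```

Call:
carry_out --deltas '[0, 0.002, 0, 0, 0, 0, 0, 0.004, 0, 0, 0, 0, 0, 0.004, 0, 0, 0, 0]'

```text
time: 12.32
eef_pos: [0.5745, 0.0861, 0.0545]
tcp_rot: [1.0, -0.0, 0.003, 0.0]
contact_force: [0.7, -1.9, -0.9]
opening: 0.248
finger_force: 60.0
```

At y≈0.086 the force drops and x gives way, so that's the slot. Easing in and watching the side force.

Call:
carry_out --deltas '[0, 0, 0, 0, 0, 0, 0.002, 0, 0, 0, 0, 0, 0.004, 0, 0, 0, 0, 0, 0.004, 0, 0, 0, 0, 0]'

```text
time: 12.82
eef_pos: [0.576, 0.0863, 0.0532]
tcp_rot: [1.0, -0.0, -0.0, 0.0]
contact_force: [-1.2, -4.5, -0.1]
opening: 0.251
finger_force: 60.4
```

```bash
python3 go.py .592 .085 .0496 0
```

```text
shift [0.016  0.0013 0.0036] turn [ 0.001  0.001 -0.   ] pos [0.576  0.0863 0.0532] yaw -0.0002 F [-1.22 -4.47 -0.09] t 12.825 q [-0.02  0.3   1.92 -0.    0.92  1.55]
```

Call:
carry_out --deltas '[0, 0.001, 0, 0, 0, 0, 0, 0.002, 0, 0, 0, 0, 0, 0.002, 0, 0, 0, 0, 0, 0.002, 0, 0, 0, 0]'

```text
time: 13.32
eef_pos: [0.5763, 0.0852, 0.0533]
tcp_rot: [1.0, 0.0, 0.0, -0.0]
contact_force: [0.5, 0.3, -0.6]
opening: 0.247
finger_force: 60.1
```

Call:
carry_out --deltas '[0.002, 0, 0, 0, 0, 0, 0.004, 0, 0, 0, 0, 0, 0.004, 0, 0, 0, 0, 0]'

```text
time: 13.7
eef_pos: [0.5805, 0.0848, 0.0534]
tcp_rot: [1.0, -0.0, 0.0, -0.0]
contact_force: [0.3, -0.4, -1.0]
opening: 0.25
finger_force: 60.1
```

The prong slides in freely. Advancing toward home, which should be TCP x≈0.594.

Call:
carry_out --deltas '[0.003, 0, 0, 0, 0, 0, 0.006, 0, 0, 0, 0, 0, 0.009, 0, 0, 0, 0, 0, 0.009, 0, 0, 0, 0, 0]'

```text
time: 14.2
eef_pos: [0.5895, 0.0847, 0.0534]
tcp_rot: [1.0, -0.0, 0.0, -0.0]
contact_force: [0.4, -0.5, -2.4]
opening: 0.25
finger_force: 60.1
```

Call:
carry_out --deltas '[0.001, 0, 0, 0, 0, 0, 0.002, 0, 0, 0, 0, 0, 0.002, 0, 0, 0, 0, 0]'

```text
time: 14.58
eef_pos: [0.5912, 0.0847, 0.0533]
tcp_rot: [1.0, -0.0, 0.0, -0.0]
contact_force: [-0.4, 0.7, -1.5]
opening: 0.249
finger_force: 60.1
```

Call:
carry_out --deltas '[0.0005, 0, 0, 0, 0, 0, 0.001, 0, 0, 0, 0, 0, 0.001, 0, 0, 0, 0, 0]'

```text
time: 14.95
eef_pos: [0.5922, 0.0847, 0.0534]
tcp_rot: [1.0, -0.0, 0.0, -0.0]
contact_force: [-1.3, -0.5, -0.8]
opening: 0.252
finger_force: 60.1
```

Call:
carry_out --deltas '[0.0005, 0, 0, 0, 0, 0, 0.0005, 0, 0, 0, 0, 0]'

```text
time: 15.2
eef_pos: [0.5927, 0.0847, 0.0533]
tcp_rot: [1.0, -0.0, 0.0, 0.0]
contact_force: [-0.5, -0.7, -1.6]
opening: 0.251
finger_force: 60.1
```

Call:
carry_out --deltas '[0.0005, 0, 0, 0, 0, 0, 0.0005, 0, 0, 0, 0, 0]'

```text
time: 15.45
eef_pos: [0.5933, 0.0847, 0.0533]
tcp_rot: [1.0, -0.0, 0.0, 0.0]
contact_force: [-0.5, -1.0, -2.1]
opening: 0.248
finger_force: 60.1
```

Call:
carry_out --deltas '[0.0005, 0, 0, 0, 0, 0, 0.0005, 0, 0, 0, 0, 0]'

```text
time: 15.7
eef_pos: [0.5937, 0.0847, 0.0533]
tcp_rot: [1.0, -0.0, -0.0, -0.0]
contact_force: [0.4, -0.2, -1.6]
opening: 0.249
finger_force: 60.2
```

Call:
carry_out --deltas '[0.0005, 0, 0, 0, 0, 0, 0.0005, 0, 0, 0, 0, 0]'

```text
time: 15.95
eef_pos: [0.5937, 0.0848, 0.0532]
tcp_rot: [1.0, -0.0, -0.001, 0.0]
contact_force: [-1.9, -0.4, -0.2]
opening: 0.251
finger_force: 60.2
```

Contact with the lip at x=0.5937, as predicted. Backing off 0.3 mm and lowering the pin to the board.

Call:
carry_out --deltas '[-0.0003, 0, 0, 0, 0, 0, -0.0003, 0, 0.0015, 0, 0, 0, -0.0003, 0, 0.003, 0, 0, 0, -0.0003, 0, 0.003, 0, 0, 0]'

```text
time: 16.45
eef_pos: [0.5936, 0.0848, 0.0499]
tcp_rot: [1.0, -0.0, -0.0, -0.0]
contact_force: [-1.7, -0.3, -1.5]
opening: 0.248
finger_force: 60.2
```

Call:
carry_out --deltas '[0, 0, 0.0004, 0, 0, 0, 0, 0, 0.0004, 0, 0, 0]'

```text
time: 16.7
eef_pos: [0.5937, 0.0848, 0.0498]
tcp_rot: [1.0, -0.0, -0.0, -0.0]
contact_force: [-3.1, 0.3, -0.7]
opening: 0.253
finger_force: 60.2
```

Call:
carry_out --deltas '[-0.0003, 0, 0.0003, 0, 0, 0, -0.0003, 0, 0.0004, 0, 0, 0]'

```text
time: 16.95
eef_pos: [0.5937, 0.0848, 0.0497]
tcp_rot: [1.0, -0.0, 0.0, -0.0]
contact_force: [-2.6, -0.0, 1.0]
opening: 0.248
finger_force: 60.3
```

Call:
carry_out --deltas '[0, 0, 0, 0, 0, 0, 0, 0, 0, 0, 0, 0, 0, 0, 0, 0, 0, 0]' --grip 45 --grip_force 20

```text
time: 17.32
eef_pos: [0.5943, 0.0847, 0.05]
tcp_rot: [1.0, -0.0, 0.001, 0.0]
contact_force: [0.4, 1.1, 0.1]
opening: 0.449
finger_force: 0.0
```

Call:
carry_out --deltas '[0, 0, 0, 0, 0, 0, 0, 0, 0, 0, 0, 0]'

```text
time: 17.58
eef_pos: [0.5937, 0.0847, 0.0496]
tcp_rot: [1.0, -0.0, 0.0, -0.0]
contact_force: [1.1, -0.0, -0.0]
opening: 0.449
finger_force: 0.0
```

Released. Raising straight up, then backing clear and looking.

Call:
carry_out --deltas '[0, 0, -0.02, 0, 0, 0, 0, 0, -0.06, 0, 0, 0, 0, 0, -0.12, 0, 0, 0, -0.03, 0, -0.17, 0, 0, 0, -0.05, 0, -0.17, 0, 0, 0]'

```text
time: 18.2
eef_pos: [0.5462, 0.0847, 0.2276]
tcp_rot: [1.0, -0.0, 0.007, 0.0]
contact_force: [-0.6, -0.2, -0.8]
opening: 0.447
finger_force: 0.0
```

Call:
carry_out --deltas '[0, 0, 0, 0, 0, 0, 0, 0, 0, 0, 0, 0, 0, 0, 0, 0, 0, 0]'

```text
time: 18.58
eef_pos: [0.5438, 0.0846, 0.2187]
tcp_rot: [1.0, -0.0, -0.001, -0.0]
contact_force: [0.1, -0.2, -0.0]
opening: 0.448
finger_force: 0.0
```

Run:
```python
from h import *
P,D=ctrl.read_camera("side"); 
cv2.imwrite("pics/s4.png",cv2.resize(P[110:230,190:350,::-1],(800,600),interpolation=cv2.INTER_CUBIC))
C=cloud("side",D); q=C[(abs(C[...,0]-.585)<.025)&(abs(C[...,1]-.085)<.03)&(C[...,2]>.065)&(C[...,2]<.11)]
print(len(q),q.min(0).round(4),q.max(0).round(4),q.mean(0).round(4)); s=ctrl.get_state(); print(s["eef_pos"],s["time"])
```

```text
111 [0.5773 0.0705 0.0651] [0.6029 0.0964 0.091 ] [0.5889 0.0793 0.0807]
[0.54381513 0.08465843 0.21869001] 18.625
```

View pics/s4.png

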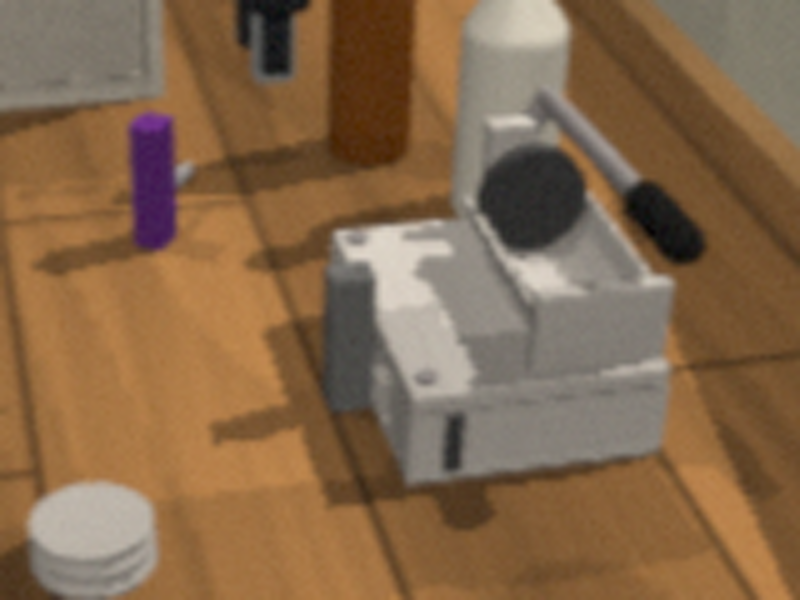

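The pin stands upright at crop (350,335). Its face is at x≈0.603 against the lip's 0.604 from the same camera, its top is at 0.09, and the gripper is clear.

```bash
python3 -c "
from plant import ctrl
print(ctrl.sign_off())"
```

```text
the job is handed in; nothing more can be done
None
```

The grey lock pin is through the keeper slot (felt at y≈0.085 m) and fully home against the lip. It stands upright on the board with the gripper clear, and the job is handed in; the sign-off returned no verdict.

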